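# Fit the sprung dust cap on the bare lens

## Robot

A 7-joint arm with a two-finger parallel gripper is mounted at the origin on a cart in front of the work surface, level with it; the furniture and walls round the work are solid. World frame = base frame: x ahead of the robot, y to its left, z up, the work surface at z = 0. Lengths are in mm, angles in rad, forces in N, time in s.
With the tool pointing down it reaches from about 425 to 950 mm from the base axis. Payload 16.7 kg.
Tool frame: the origin (TCP) lies at the very end of the fingers, on their centre line; the grasp point (between the pads) lies 19 mm behind it; z points along the fingers, y is the line along which they close (so a half turn about z gives the same grasp; the last joint's range is limited). The gripper opens to 94 mm and grips with 3 to 60 N. Pads are 16 mm wide; open, the fingers measure 119 mm over their backs; the gripper's body (75 mm by 177 mm) begins 78 mm behind the grasp point.
Start: joints at [-1.462, 0.426, 0.074, 1.606, -0.034, 1.111, -0.067], TCP at [172.1, 652.653, 205.467] pointing down, gripper open.
Joint ranges: [-2.85, 2.85], [-0.5, 2.14], [-1.23, 1.37], [0.21, 2.46], [-1.02, 4.16], [0.16, 2.05], [-2.73, 2.73]. Speed limits (rad/s): [1.89, 1.89, 2.39, 2.39, 3.01, 3.01, 3.01].

## Interface

Orientations are given as a rotation vector (axis times angle).
In Python, from plant import bot gives the robot as it stands.
- The arm moves only by the shell command python3 -m handwheel 'ROWS'. ROWS is a JSON object of lists of equal length, an entry for each row: "offset": the shift along the tool's x, y, z in m, a list of three; "twist": the turn about the tool's z in rad; "fingers": the gripper command: -1 is shut, 1 is fully open, values between are in proportion. In form: {"offset": [[x, y, z], ...], "twist": [twist, ...], "fingers": [fingers, ...]}. A call has 1 to 12 rows; each row is the pose to reach, as a shift and turn from the pose commanded when the call began, along the tool's axes at that moment; what a row does not reach only later rows make up. A row lasts 1/8 s, in which the tool goes at most 62.5 mm and 10.7 degrees, less where a joint would pass 70% of its speed; a pose out of reach is approached as far as the arm can. A call with a gripper value outside its range is refused whole. The fingers move at their own pace and stop on an object; the grip force is fixed at half the most. Time passes only in rows, so rows that repeat a pose let the fingers close. It gives the time, the measured TCP pose, the force, the opening and the grip force at its end, in the units of the state.
- bot.state(): the state, without advancing time (a new reading comes with each control period).
- bot.read_camera(name): name is "side" or "top"; returns the picture (400x640x3 uint8, blue, green, red); there is no depth.
- bot.camera_model(name): a dict with "K" (3x3 intrinsics, pixels), "k1" (the pictures are not rectified: a ray, as slopes to the right and down, at radius r is drawn at 1 + k1 r^2 times it, then the intrinsics apply), "R" (3x3) and "t" (3): a world point X has camera coordinates R X + t. Camera axes: x right, y down, z forward; pixel columns grow to the right and rows downward; lengths in mm; the calibration is good to about 2 mm. A picture is of the moment at which its call begins. camera_model takes no time and is no camera call.
- bot.sign_off(): hands the job in; it is judged then, once.
The state is a dict: "time_s": time; "joints": joint angles; "joint_vel": joint speeds; "joint_efforts": joint torques, N m; "tcp_pos": TCP position; "tool_rot": TCP orientation; "contact_force": force on the tool from outside, world axes, zero at the start; "torque": the same for the moment, N m; "gripper_width": opening from 0.0 (shut) to 1.0 (fully open); "finger_force": force on a finger pad.
Only numpy, scipy, OpenCV 4.12 (cv2) and the standard library are available. Lean on these libraries where they do the work, as an engineer would, in place of code of your own. Each camera call takes 0.05 s, during which the arm holds its last target. There are 200 camera calls.

## Task

One of the two big lenses standing on the bench has lost its cap. Pinch the two finger tabs of the yellow sprung dust cap together, seat the cap in the mouth of the bare lens with the tabs still squeezed, then let go so that the tabs spring out under the rim and the cap stays flat on the lens.

Things in the scene. Friction and masses are not known exactly. Their poses are not given: they have to be found in the camera images.
- cap: Yellow round dust cap, tabs up. Origin: centre of underside, z up, y from tab_b to tab_a. Plug 54 mm across, z 0-20; flange 92 mm across, z 20-24 mm; two black upright finger tabs above it, z 24-52, 20 mm wide along x, 6 thick, outer faces 58 mm apart sprung out, 32 fully squeezed. Below the flange each tab has a square lug 14 mm wide, z 2-8, tip at y 41.5 mm sprung out, 28.5 squeezed. About 130 g.
- tab_a (a joint): Inward travel (m) of the finger tab on the cap's +y side: 0 sprung out, 0.013 squeezed to its stop. Outward spring, 3 N at 0, about 6 N at the stop. Squeezed to the stops, the cap enters the lens up to 6 mm off centre; above 0.0045 the lug no longer catches under the lip of a centred cap.
- tab_b (a joint): Inward travel (m) of the finger tab on the cap's -y side; the same as tab_a: 0 sprung out, 0.013 squeezed to its stop.
- lens: Bare lens, mouth up, fixed: dark barrel 96 mm across, 90 mm high, bright rim, blue glass 31 mm down. Origin: centre of underside. Mouth 74 mm across in the top 5 mm (lip), 86 mm below it. Cap seated (flange on rim): its origin is 70 mm above this one; lugs lie 7 mm under the lip, joints end near 0. A like lens, centre 150 mm or more away, already wears a flat grey cap; leave it.
Not all that is in view belongs to the job. Of the things that look like the cap, the smaller one is meant.

How it is judged:
By the outcome, as a careful person would: the job done as asked, in the order asked, and still so for the second after the job is handed in, with the robot touching nothing.
It also fails if it takes over 38 s, if anything falls off the work surface, if the arm or the gripper's body presses on something with over 40 N, if the wrist force passes 120 N, or if a joint passes its speed limit or range.

## Working session

There is one attempt and no reset: what is moved stays moved. The work goes in short steps, Python scripts to look and compute and a shell command to move; the robot and the scene stay as the last step left them, time stands still between calls to the robot, and variables do not carry over. Pictures are saved under pics/ and viewed, at most 10 in all, crops included, and the job is handed in when it is done.

```bash
mkdir -p pics; ls; python3 - <<'E'
from plant import bot
import cv2
for n in("top","side"):
    cv2.imwrite(f"pics/{n}0.png",bot.read_camera(n)); m=bot.camera_model(n); print(n,m)
s=bot.state(); print(s)
E
```

```text
pics
top {'K': array([[498.37085229,   0.        , 320.14518509],
       [  0.        , 498.37085229, 191.22446514],
       [  0.        ,   0.        ,   1.        ]]), 'k1': -0.1443915309439792, 'R': array([[-0.01182472, -0.99951013,  0.0289773 ],
       [-0.9870003 ,  0.00702171, -0.16056495],
       [ 0.16028282, -0.03049924, -0.98659982]]), 't': array([-90.85215276, 549.11772108, 797.24152578])}
side {'K': array([[490.23953964,   0.        , 312.33141546],
       [  0.        , 490.23953964, 199.11124909],
       [  0.        ,   0.        ,   1.        ]]), 'k1': -0.1277322004586729, 'R': array([[-0.99666596, -0.07726017,  0.02622641],
       [-0.05849585,  0.45254997, -0.88981838],
       [ 0.05687876, -0.88838583, -0.45556055]]), 't': array([528.19976616, 100.4577579 , 849.12377345])}
{'time_s': 0.1, 'joints': array([-1.46248418,  0.42666276,  0.07381019,  1.60652426, -0.03408   ,
        1.1107746 , -0.06710141]), 'joint_vel': array([ 6.85046339e-04, -4.34125277e-04, -8.49443888e-04, -2.49096142e-03,
        3.98624010e-04, -9.15445398e-04,  2.52522617e-05]), 'joint_efforts': array([ 8.27287120e-03, -9.37471890e+01,  3.67643550e+00, -4.55043268e+01,
       -4.86466591e-02,  1.69336743e-02,  6.35016477e-06]), 'tcp_pos': array([172.01036565, 652.32343452, 204.85709394]), 'tool_rot': array([-4.03817257e-01, -3.11546487e+00,  1.74238986e-03]), 'contact_force': array([ 0.02610297, -0.46723877, -0.54086494]), 'torque': array([0.02931129, 0.00579107, 0.05716948]), 'finger_force': 0.0, 'gripper_width': 0.9966666377506366}
```

View pics/top0.png

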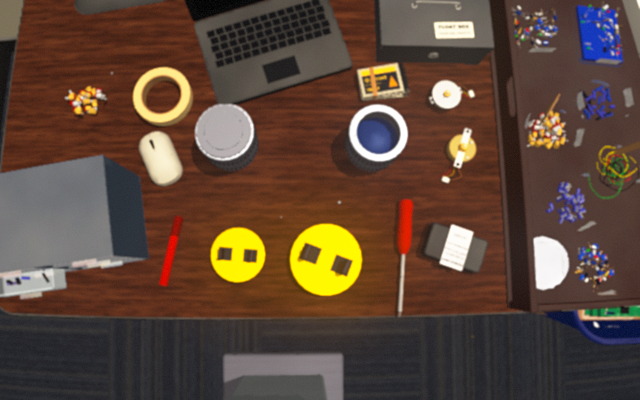

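View pics/side0.png

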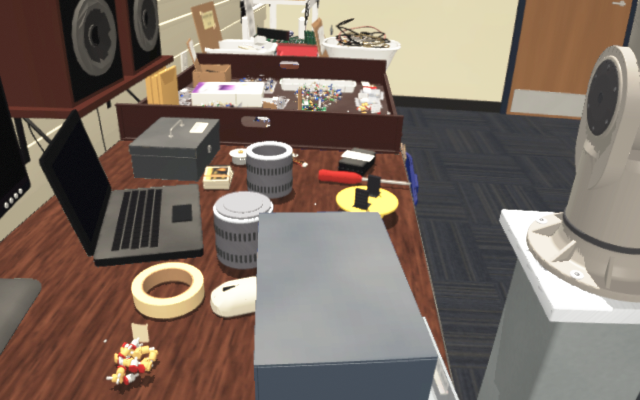

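Top view: the small yellow cap is at about (238,255), with its tabs at (224,254) and (251,256). The bare lens is at (378,132) and the capped one at (225,132). In the side view the big grey box hides the small cap.

```bash
cat > h.py <<'E'
import numpy as np,cv2
from plant import bot
def ray(n,uv,z):
    m=bot.camera_model(n);K,R,t=m["K"],m["R"],m["t"]
    p=cv2.undistortPoints(np.array(uv,float).reshape(-1,1,2),K,np.array([m["k1"],0,0,0.]),).reshape(-1,2)
    d=np.c_[p,np.ones(len(p))]@R; c=-R.T@t
    return c+d*((z-c[2])/d[:,2])[:,None]
def fit(n,c,z):
    P=ray(n,c.reshape(-1,2),z)[:,:2]; A=np.c_[2*P,np.ones(len(P))]
    for _ in range(3):
        s=np.linalg.lstsq(A,(P**2).sum(1),rcond=None)[0]; r=np.sqrt(s[2]+s[:2]@s[:2])
        e=np.abs(np.linalg.norm(P-s[:2],axis=1)-r); k=e<max(2,2*e.std()); P,A=P[k],A[k]
    return s[:2].round(1),round(2*r,1),e.std().round(2)
def cons(mask,amin):
    cs=cv2.findContours(mask,cv2.RETR_EXTERNAL,cv2.CHAIN_APPROX_NONE)[0]
    return [c for c in cs if cv2.contourArea(c)>amin]
E
python3 - <<'E'
from h import *
im=cv2.imread("pics/top0.png"); b,g,r=[im[...,i].astype(int) for i in range(3)]
ye=((r>150)&(g>140)&(b<80)).astype(np.uint8)*255
for c in cons(ye,1000):
    print("yellow",c.reshape(-1,2).mean(0),fit("top",c,24),fit("top",c,22))
    m=np.zeros_like(ye);cv2.drawContours(m,[c],-1,255,-1); 
    dk=((g<75)&(m>0)).astype(np.uint8)*255
    T=[]
    for d in cons(dk,30):
        rc=cv2.minAreaRect(d); print(" dark",rc); T.append(d.reshape(-1,2))
        bp=ray("top",cv2.boxPoints(rc),52)[:,:2].round(1).tolist(); print("  z52",bp)
    print(m.sum()//255)
# lens
roi=np.zeros(im.shape[:2],np.uint8); roi[95:180,340:415]=1
wh=((np.minimum(np.minimum(r,g),b)>170)&(roi>0)).astype(np.uint8)*255
for c in cons(wh,300): print("rim out",c.reshape(-1,2).mean(0),fit("top",c,90))
cs,h=cv2.findContours(wh,cv2.RETR_CCOMP,cv2.CHAIN_APPROX_NONE)
for c,hh in zip(cs,h[0]):
    if hh[3]>=0 and len(c)>60: print("rim in",fit("top",c,90),fit("top",c,87))
cv2.imwrite("pics/c.png",np.hstack([cv2.resize(im[210:300,180:300],None,fx=4,fy=4,interpolation=2)[:360,:400],cv2.resize(im[95:185,340:430],None,fx=4,fy=4,interpolation=2)]))
E
```

```text
yellow [237.66666667 254.32026144] (array([444. ,  45.3]), np.float64(91.9), np.float64(0.25)) (array([444.1,  45.6]), np.float64(92.1), np.float64(0.25))
 dark ((250.0, 255.0), (10.0, 10.0), 0.0)
  z52 [[433.5, 29.1], [449.9, 29.2], [449.8, 12.7], [433.4, 12.6]]
 dark ((224.5, 253.0), (10.0, 11.0), 90.0)
  z52 [[453.4, 72.3], [453.3, 54.1], [436.9, 53.9], [437.0, 72.1]]
2359
yellow [325.5        259.14356436] (array([ 434.7, -104.6]), np.float64(121.4), np.float64(0.24)) (array([ 434.8, -104.7]), np.float64(121.7), np.float64(0.24))
 dark ((341.1000061035156, 265.70001220703125), (13.914020538330078, 14.546475410461426), 18.434947967529297)
  z52 [[415.2, -114.1], [437.8, -122.1], [430.3, -143.7], [407.8, -135.7]]
 dark ((309.25, 252.75), (14.862703323364258, 14.546475410461426), 18.43494987487793)
  z52 [[437.3, -61.2], [459.9, -69.0], [451.9, -92.2], [429.3, -84.4]]
4097
rim out [378.16149068 132.59006211] (array([ 638.9, -191.4]), np.float64(95.2), np.float64(0.25))
rim in (array([ 638.9, -191.4]), np.float64(73.9), np.float64(0.23)) (array([ 639.7, -191.8]), np.float64(74.2), np.float64(0.23))
```

View pics/c.png

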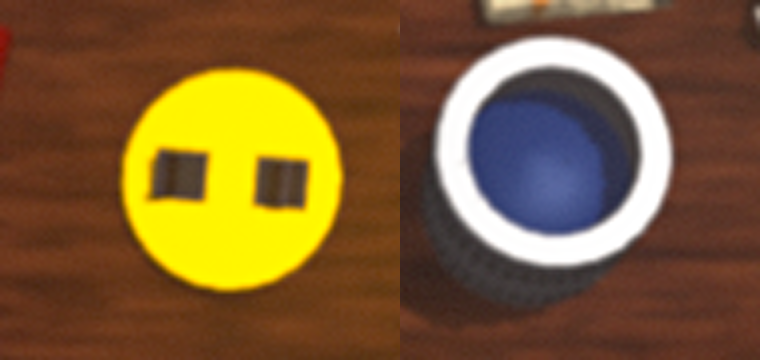

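```bash
python3 - <<'E'
from h import *
Ps=[]
for n in("top","side"):
    m=bot.camera_model(n);print(n,(-m["R"].T@m["t"]).round())
def tri(a,b):
    L=[]
    for n,uv in(("top",a),("side",b)):
        p=ray(n,[uv],0)[0];q=ray(n,[uv],300)[0];L.append((p,(q-p)/np.linalg.norm(q-p)))
    (p,d),(q,e)=L; s=np.linalg.lstsq(np.c_[d,-e],q-p,rcond=None)[0]
    A,B=p+s[0]*d,q+s[1]*e; return ((A+B)/2).round(),np.linalg.norm(A-B).round(1)
print(tri((105,157),(258,215)),tri((112,263),(372,212)))
print("base corners",ray("top",[(133,180),(146,258)],0).round())
import numpy as np
from scipy.spatial.transform import Rotation as Ro
s=bot.state();R=Ro.from_rotvec(s["tool_rot"]).as_matrix();print(R.round(3))
for P in([444,45.3,150],[444,45.3,29]): print((R.T@(np.array(P)-s["tcp_pos"])).round(1))
E
```

```text
top [413. -70. 877.]
side [484. 750. 462.]
(array([583., 227., 168.]), np.float64(1.9)) (array([435., 206., 170.]), np.float64(17.2))
base corners [[579. 241.   0.]
 [438. 211.   0.]]
[[-0.967  0.255 -0.   ]
 [ 0.255  0.967 -0.001]
 [-0.    -0.001 -1.   ]]
[-417.8 -517.6   55.5]
[-417.7 -517.4  176.5]
```

```bash
python3 -m handwheel '{"offset":[[0,0,-0.06],[0,0,-0.09],[-0.04,-0.045,-0.09],[-0.08,-0.09,-0.09],[-0.12,-0.135,-0.09],[-0.16,-0.18,-0.09],[-0.2,-0.222,-0.09],[-0.24,-0.267,-0.09],[-0.28,-0.312,-0.09],[-0.32,-0.356,-0.09],[-0.36,-0.4,-0.09],[-0.36,-0.4,-0.09]],"twist":[0,0,0,0,0,0,0,0,0,0,0,0],"fingers":[1,1,1,1,1,1,1,1,1,1,1,1]}'
```

```text
time_s: 1.6
tcp_pos: [419.6, 170.3, 295.6]
tool_rot: [0.414, 3.114, 0.0]
contact_force: [-0.8, 1.1, -0.0]
gripper_width: 0.997
finger_force: 0.0
```

```bash
python3 -m handwheel '{"offset":[[-0.025,-0.05,0],[-0.05,-0.1,0],[-0.056,-0.114,0.02],[-0.056,-0.114,0.07],[-0.056,-0.114,0.12],[-0.056,-0.114,0.17],[-0.056,-0.114,0.2],[-0.056,-0.114,0.22],[-0.056,-0.114,0.22]],"twist":[-0.1,-0.175,-0.175,-0.175,-0.175,-0.175,-0.175,-0.175,-0.175],"fingers":[1,1,1,1,1,1,1,1,1]}'
python3 - <<'E'
from h import *
im=bot.read_camera("top");cv2.imwrite("pics/t1.png",im)
im2=bot.read_camera("side");cv2.imwrite("pics/s1.png",im2)
cv2.imwrite("pics/v1.png",np.hstack([cv2.resize(im[150:330,150:350],None,fx=2,fy=2),im2[20:380,200:600]]))
E
```

```text
time_s: 2.72
tcp_pos: [442.2, 49.6, 74.4]
tool_rot: [-0.129, -3.136, 0.003]
contact_force: [0.4, -0.3, -0.2]
gripper_width: 1.0
finger_force: 0.0
```

View pics/v1.png

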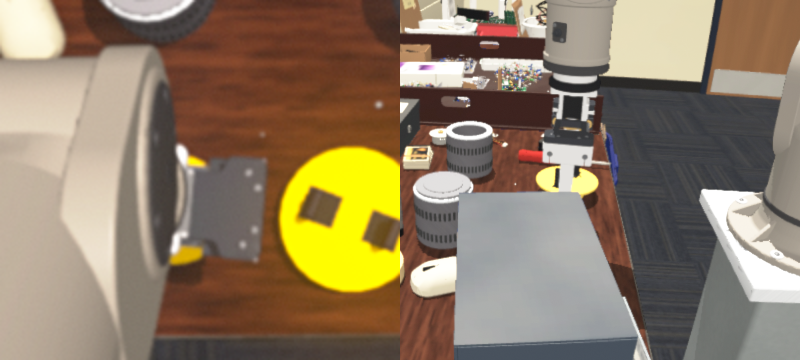

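```bash
python3 - <<'E'
from plant import bot
s=bot.state();print(s["tcp_pos"],s["joint_vel"].round(3),s["joints"].round(2))
E
```

```text
[443.40835201  49.83384876  75.90962671] [-0.003 -0.018  0.007 -0.007 -0.002 -0.001  0.001] [-0.77  0.27  0.59  2.25 -0.24  0.68  1.48]
```

```bash
python3 -m handwheel '{"offset":[[-0.001,-0.0045,0.015],[-0.001,-0.0045,0.03],[-0.001,-0.0045,0.042],[-0.001,-0.0045,0.046],[-0.001,-0.0045,0.046]],"twist":[0,0,0,0,0],"fingers":[1,1,1,1,1]}'
python3 -m handwheel '{"offset":[[0,0,0],[0,0,0],[0,0,0],[0,0,0],[0,0,0],[0,0,0],[0,0,0],[0,0,0]],"twist":[0,0,0,0,0,0,0,0],"fingers":[0.3,0,-0.3,-0.6,-1,-1,-1,-1]}'
```

```text
time_s: 3.45
tcp_pos: [443.8, 44.9, 29.4]
tool_rot: [-0.13, -3.138, 0.0]
contact_force: [0.4, -0.4, 0.6]
gripper_width: 0.999
finger_force: 0.0
time_s: 4.45
tcp_pos: [444.1, 45.2, 29.9]
tool_rot: [0.13, 3.139, 0.001]
contact_force: [-3.6, 0.2, 18.3]
gripper_width: 0.324
finger_force: 30.1
```

```bash
python3 -m handwheel '{"offset":[[0,0,-0.01],[0,0,-0.03],[0,0,-0.07],[0,0,-0.12],[0,0,-0.17],[0,0,-0.17]],"twist":[0,0,0,0,0,0],"fingers":[-1,-1,-1,-1,-1,-1]}'
python3 - <<'E'
from h import *
im=bot.read_camera("top");im2=bot.read_camera("side");cv2.imwrite("pics/t2.png",im);cv2.imwrite("pics/s2.png",im2)
cv2.imwrite("pics/v2.png",np.hstack([cv2.resize(im[150:330,150:350],None,fx=2,fy=2),cv2.resize(im2[100:280,280:480],None,fx=2,fy=2,interpolation=2)]))
s=bot.state();print(s["tcp_pos"],s["gripper_width"],s["contact_force"],s["torque"])
E
```

```text
time_s: 5.2
tcp_pos: [445.5, 45.4, 202.6]
tool_rot: [0.13, 3.134, 0.006]
contact_force: [0.3, 1.0, -2.6]
gripper_width: 0.316
finger_force: 30.0
[443.68509205  45.19663208 199.53319007] 0.3176492240022025 [ 0.04434935  0.5580436  -1.1730976 ] [-0.02706639 -0.01000719  0.04142831]
```

View pics/v2.png

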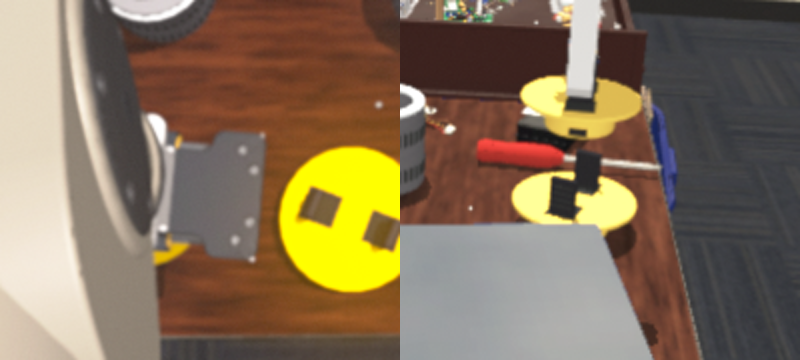

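The cap is held by both tabs and lifted at about (370,150) in the side view, looking nearly level. I'll measure its position relative to the TCP.

```bash
python3 - <<'E'
from h import *
im=cv2.imread("pics/s2.png"); hsv=cv2.cvtColor(im,cv2.COLOR_BGR2HSV)
ye=cv2.inRange(hsv,(20,120,60),(35,255,255)); 
cs=[c for c in cons(ye,150)]
for c in cs: print(c.reshape(-1,2).min(0),c.reshape(-1,2).max(0),cv2.contourArea(c))
c=min(cs,key=lambda c:c.reshape(-1,2)[:,1].min()).reshape(-1,2)
l=c[c[:,0]<=c[:,0].min()].mean(0); r=c[c[:,0]>=c[:,0].max()].mean(0); print(l,r)
L=[]
for uv in(l,r):
    A=ray("side",[uv],0)[0];B=ray("side",[uv],300)[0]; t=(45.2-A[1])/(B[1]-A[1]); L.append(A+t*(B-A))
print(np.round(L,1),np.mean(L,0).round(1))
top=c[c[:,1]<=c[:,1].min()].mean(0)
for z in(190,194,198): print(z,fit("side",c[(c[:,1]<np.interp(c[:,0],[l[0],r[0]],[l[1],r[1]])+1)],z), ray("side",[top],z).round(1))
print(bot.state()["tcp_pos"],bot.state()["time_s"])
E
```

```text
[336 186] [397 217] 155.5
[340 138] [400 169] 787.5
[340. 147.] [400.  150.5]
[[489.1  45.2 193.3]
 [397.4  45.2 193.1]] [443.2  45.2 193.2]
190 (array([443. ,  33.7]), np.float64(92.4), np.float64(1.08)) [[462.4  -8.7 190. ]]
194 (array([443.6,  44.2]), np.float64(91.0), np.float64(1.06)) [[462.7   2.4 194. ]]
198 (array([444.2,  54.8]), np.float64(89.6), np.float64(1.05)) [[463.   13.5 198. ]]
[443.68509205  45.19663208 199.53319007] 5.3
```

```bash
python3 -m handwheel '{"offset":[[-0.02,-0.02,0],[-0.055,-0.056,0],[-0.095,-0.097,0],[-0.135,-0.138,0],[-0.175,-0.18,0],[-0.2,-0.205,0],[-0.21,-0.216,0],[-0.214,-0.2195,0],[-0.214,-0.2195,0.02],[-0.214,-0.2195,0.04],[-0.214,-0.2195,0.05],[-0.214,-0.2195,0.05]],"twist":[0,0,0,0,0,0,0,0,0,0,0,0],"fingers":[-1,-1,-1,-1,-1,-1,-1,-1,-1,-1,-1,-1]}'
python3 - <<'E'
from h import *
im2=bot.read_camera("side");im=bot.read_camera("top");cv2.imwrite("pics/t3.png",im);cv2.imwrite("pics/s3.png",im2)
s=bot.state();print(s["tcp_pos"],s["tool_rot"],s["gripper_width"],s["contact_force"])
hsv=cv2.cvtColor(im2,cv2.COLOR_BGR2HSV)
for c in cons(cv2.inRange(hsv,(20,120,60),(35,255,255)),150):
    c=c.reshape(-1,2)
    if c[:,0].max()<320:
        l=c[c[:,0]<=c[:,0].min()].mean(0); r=c[c[:,0]>=c[:,0].max()].mean(0)
        for uv in(l,r):
            A=ray("side",[uv],0)[0];B=ray("side",[uv],300)[0]; t=(s["tcp_pos"][1]-A[1])/(B[1]-A[1]); print(uv,(A+t*(B-A)).round(1))
# lens rim seen from the side, for a calibration check
wh=cv2.inRange(im2,(170,)*3,(255,)*3);wh[:,:235]=0;wh[:,300:]=0;wh[:130]=0;wh[190:]=0
for c in cons(wh,20):
    c=c.reshape(-1,2); print("rim",c.min(0),c.max(0)); 
s0=cv2.imread("pics/side0.png");wh=cv2.inRange(s0,(170,)*3,(255,)*3);wh[:,:240]=0;wh[:,298:]=0;wh[:138]=0;wh[175:]=0
for c in cons(wh,60): print("rim0",fit("side",c,90))
cv2.imwrite("pics/v3.png",np.hstack([cv2.resize(im[60:240,300:500],None,fx=2,fy=2),cv2.resize(im2[70:250,190:390],None,fx=2,fy=2,interpolation=2)]))
E
```

```text
time_s: 6.8
tcp_pos: [638.4, -190.9, 148.5]
tool_rot: [-0.129, -3.137, -0.0]
contact_force: [-0.7, 0.4, -0.1]
gripper_width: 0.317
finger_force: 30.0
[ 639.12540872 -191.44249399  149.8068011 ] [ 1.29911846e-01  3.13860620e+00 -2.39246173e-04] 0.31715727613709477 [ 0.11021459  0.58262423 -0.39858772]
[246.  126.5] [ 684.3 -191.4  137.1]
[292. 125.] [ 589.8 -191.4  144.9]
rim [235 141] [297 160]
rim0 (array([ 639.6, -187.8]), np.float64(103.3), np.float64(1.04))
```

View pics/v3.png

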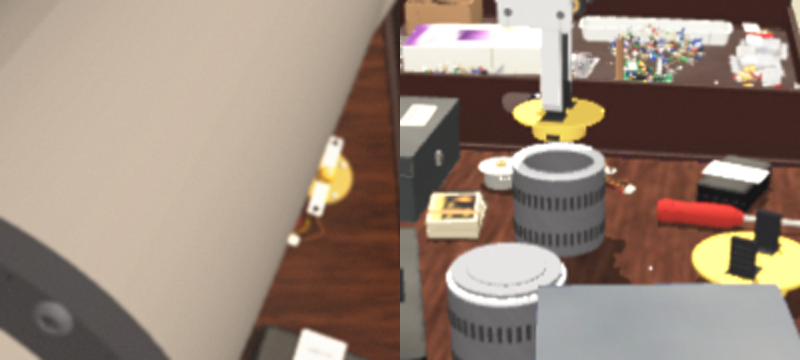

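The cap is held level and its flange columns (513–605 in the crop) line up with the lens rim directly below it. I'll lower it.

```bash
python3 -m handwheel '{"offset":[[0,0,0.01],[0,0,0.02],[0,0,0.03],[0,0,0.038],[0,0,0.044],[0,0,0.044]],"twist":[0,0,0,0,0,0],"fingers":[-1,-1,-1,-1,-1,-1]}'
python3 -m handwheel '{"offset":[[0,0,0.002],[0,0,0.004],[0,0,0.004],[0,0,0.004]],"twist":[0,0,0,0],"fingers":[-1,-1,-1,-1]}'
```

```text
time_s: 7.65
tcp_pos: [638.8, -191.4, 105.0]
tool_rot: [-0.13, -3.138, 0.0]
contact_force: [0.9, 0.8, -1.5]
gripper_width: 0.316
finger_force: 30.0
time_s: 8.15
tcp_pos: [639.0, -191.5, 101.6]
tool_rot: [0.13, 3.139, -0.0]
contact_force: [-0.8, -0.7, -1.4]
gripper_width: 0.32
finger_force: 30.0
```

```bash
python3 -m handwheel '{"offset":[[0,0,0.001],[0,0,0.0015],[0,0,0.0015]],"twist":[0,0,0],"fingers":[-1,-1,-1]}'
python3 -m handwheel '{"offset":[[0,0,0.001],[0,0,0.0015],[0,0,0.0015]],"twist":[0,0,0],"fingers":[-1,-1,-1]}'
```

```text
time_s: 8.52
tcp_pos: [639.1, -191.5, 100.2]
tool_rot: [0.13, 3.139, 0.0]
contact_force: [-1.8, 1.8, 4.1]
gripper_width: 0.319
finger_force: 30.0
time_s: 8.9
tcp_pos: [639.3, -191.5, 100.0]
tool_rot: [0.13, 3.138, 0.001]
contact_force: [-8.7, 3.1, 22.4]
gripper_width: 0.32
finger_force: 30.1
```

Contact came at TCP z = 100, which is exactly the seated height. Next I release and look.

```bash
python3 -m handwheel '{"offset":[[0,0,-0.0005],[0,0,-0.0005],[0,0,-0.0005],[0,0,-0.0005],[0,0,-0.0005],[0,0,-0.0005],[0,0,-0.0005],[0,0,-0.0005]],"twist":[0,0,0,0,0,0,0,0],"fingers":[-0.2,0,0.2,0.4,0.7,0.9,0.9,0.9]}'
python3 -m handwheel '{"offset":[[0,0,-0.01],[0,0,-0.03],[0,0,-0.06],[0,0,-0.1],[0,0,-0.15],[0.03,0.0,-0.2],[0.07,0.03,-0.2],[0.12,0.07,-0.2],[0.16,0.11,-0.2],[0.2,0.15,-0.2],[0.22,0.19,-0.2],[0.22,0.22,-0.2]],"twist":[0,0,0,0,0,0,0,0,0,0,0,0],"fingers":[0.9,0.9,0.9,0.9,0.9,0.9,0.9,0.9,0.9,0.9,0.9,0.9]}'
python3 - <<'E'
from h import *
im2=bot.read_camera("side");im=bot.read_camera("top");cv2.imwrite("pics/t4.png",im);cv2.imwrite("pics/s4.png",im2)
cv2.imwrite("pics/v4.png",np.hstack([cv2.resize(im[80:200,300:433],None,fx=3,fy=3,interpolation=2),cv2.resize(im2[110:230,210:343],None,fx=3,fy=3,interpolation=2)]))
b,g,r=[im[...,i].astype(int) for i in range(3)]
for c in cons(((r>150)&(g>140)&(b<80)).astype(np.uint8)*255,1000): print(c.reshape(-1,2).mean(0),fit("top",c,94))
E
```

```text
time_s: 9.9
tcp_pos: [638.9, -191.5, 98.9]
tool_rot: [-0.13, -3.139, 0.0]
contact_force: [0.9, -0.1, 0.5]
gripper_width: 0.95
finger_force: 0.0
time_s: 11.4
tcp_pos: [437.0, 47.2, 300.6]
tool_rot: [0.128, 3.137, 0.005]
contact_force: [1.0, -0.1, 0.4]
gripper_width: 0.953
finger_force: 0.0
[325.51960784 259.35784314] (array([ 433. , -101.9]), np.float64(111.8), np.float64(0.25))
[379.55483871 130.89677419] (array([ 640. , -192.3]), np.float64(89.4), np.float64(0.54))
```

View pics/v4.png

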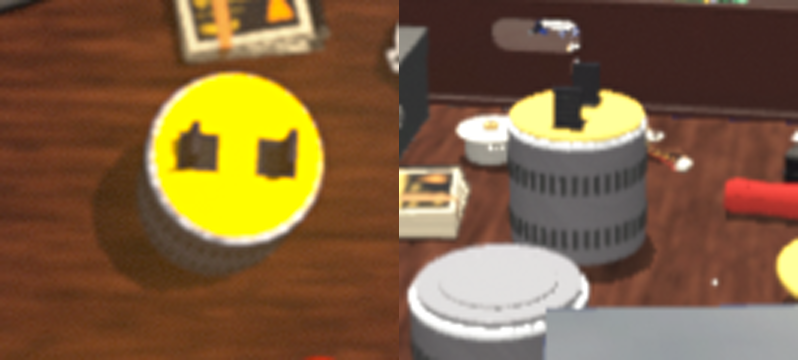

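The cap sits flat and centred on the lens. Its tabs are about 27 px apart in the top view; squeezed they would be about 17 px, so they have sprung out. The arm is clear.

```bash
python3 -c "
from plant import bot
print(bot.sign_off())"
```

```text
the job is handed in; nothing more can be done
None
```

The cap is seated flat on the bare lens, about 1.5 mm off centre at most, with both tabs sprung out, and I handed the job in at about 11.5 s with the arm clear; no verdict came back.

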